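# Vent a degassing chamber and unstopper it

## Robot

A 7-joint arm with a two-finger parallel gripper is mounted at the origin on the work surface. World frame = base frame: x ahead of the robot, y to its left, z up, the work surface at z = 0. Lengths are in mm, angles in rad, forces in N, time in s.
With the tool pointing down it reaches from about 400 to 900 mm from the base axis. Payload 5.6 kg.
Tool frame: the origin (TCP) lies midway between the tips of the shut fingers; the grasp point (between the pads) lies 19 mm behind it; x points along the fingers, y is the direction in which the jaws open and shut, and the axes are right-handed (so a half turn about x gives the same grasp; the last joint's range is limited). The gripper opens to 92 mm and grips with 3 to 60 N. Pads are 20 mm wide; open, the fingers measure 128 mm over their backs; the gripper's body (75 mm by 189 mm) begins 69 mm behind the grasp point.
Start: joints at [-1.287, 0.468, -0.012, 1.603, 0.006, 1.071, -0.056], TCP at [208.7, 615.592, 214.592] pointing down, gripper open.
Joint ranges: [-2.53, 2.53], [-0.31, 2.02], [-1.57, 1.55], [0.28, 2.44], [-1.29, 4.43], [0.15, 1.84], [-2.92, 2.92]. Speed limits (rad/s): [2.57, 2.57, 3.14, 3.14, 3.14, 3.14, 3.14].

## Interface

Orientations are given as a rotation vector (axis times angle).
In Python, from cell import robot, grip, kin, viewer gives the robot as it stands. Calls block until the motion is done:
- robot.movep(position, orientation): joint-space move of the TCP to a pose.
- robot.servo_line(position, feed=150, rotation=None): straight line of the TCP; rotation=None keeps the orientation; feed is the mean speed in mm/s.
- robot.goto_joints(angles): joint-space move.
- grip(opening, newtons=None): opening from 0.0 (shut) to 1.0 (fully open); newtons is the grip in N (None keeps the last); returns when the fingers have stopped.
- robot.hold(seconds).
- kin.ik(position, orientation): joint angles nearest the present ones, or None.
- robot.observe(): the state.
- viewer.read_camera(name): name is "scene" or "top" or "wrist"; returns the picture (420x560x3 uint8, red, green, blue); there is no depth.
- viewer.camera_info(name): a dict with "camera_matrix" (3x3 intrinsics, pixels), "R" (3x3) and "t" (3): a world point X has camera coordinates R X + t. Camera axes: x right, y down, z forward; pixel columns grow to the right and rows downward; lengths in mm; the calibration is good to about 2 mm. A picture is of the moment at which its call begins: read the wrist's pose just before it. camera_info takes no time and is no camera call; for the wrist camera it gives the pose at the moment of the call.
A pose or a line that the arm cannot do raises robot.IKError and nothing moves.
- robot.job_done(): hands the job in, once; it reports no verdict.
Trained networks look in the newest picture that a camera, given by its name, has taken for a name from the list of things; names that differ only in an ending like _2 or _b are one class to them, and where a whole thing is asked for, a point or a joint stands for the part that bears it (a point fixed in the world has none). Each returns a list of dicts, best first, with "confidence" (0 to 1); they miss things now and then, are a little off and sometimes report something else, mostly with a low value. They report only what shows in the picture. A call takes as long as a camera call. They do not tell look-alikes from the thing itself.
- viewer.silhouettes(name, camera): "mask" (420x560 bool, what is visible of it).
- viewer.pinpoint(name, camera): "at" ([x, y, z] in mm, in the coordinates of the camera as it stood for that picture, good to about 4 mm: a listed point, or the origin of a listed thing).
The state is a dict: "t": time; "joints": joint angles; "joint_velocities": joint speeds; "joint_torque": joint torques, N m; "tcp_pos": TCP position; "tcp_rot": TCP orientation; "contact_force": force on the tool from outside, world axes, zero at the start; "wrist_torque": the same for the moment, N m; "grip_width": opening from 0.0 (shut) to 1.0 (fully open).
Only numpy, scipy, OpenCV 4.12 (cv2) and the standard library are available. Lean on these libraries where they do the work, as an engineer would, in place of code of your own. Each camera call takes 0.05 s, during which the arm holds its last target. There are 200 camera calls.

## Task

The degassing station is on hold, its lever in the middle notch. Vent the chamber that is closed with the tall stopper: lift the lever out of its notch, move it to the notch on that chamber's side and let it drop fully home. Then pull that stopper out and stand it upright in the shallow white tray; leave the flat-capped chamber closed and do not knock anything else about.

Things in the scene. Friction and masses are not known exactly. Their poses are not given: they have to be found in the camera images.
- station: Fixed bench unit, 460 mm wide (y), 190 mm deep: a white console (170 mm wide, rear deck 148 mm high) whose panel slopes 25 degrees down to the front (-x), between two glass chambers (116 mm diameter, 100 mm high) centred 170 mm to the left (+y) and right (-y), at x -40 mm. Origin on the table in the middle of its width; z up, +x away from the robot.
- lever_grip (a point): Middle of the lever's black round grip (26 mm diameter, 62 mm long). z axis along the lever, outward from the panel: it leans 25 degrees from vertical to the station's front (-x); y axis along the slot (the station's y). In the middle notch it lies at (-96, 0, 197) mm in the station's frame. The panel is 85 mm below it along the lever; the two toothed rails by the slot are 26 mm high.
- lamp_bar (a point): Centre of the white lamp bar (20 x 20 mm, 120 mm long along the station's y) fixed over the lever, at (-84, 0, 322) mm in the station's frame, held by a thin arm (12 mm) that runs level along y = 50 mm back to a post at x 60 mm. It blocks a gripper that comes straight down on the lever: come in from the front, in line with the lever.
- selector (a joint): Position of the lever along the slot, in m: 0 middle notch (hold), +0.045 notch on the left chamber's side (+y), -0.045 notch on the right chamber's side; end stops at +-0.048. The notches are 16 mm wide for a 10 mm cross pin. It stays where it is put (1.5 N drag), but cannot move along unless lifted.
- lift (a joint): How far the lever is drawn out along its own axis, in m: 0 fully home in a notch, 0.034 at its stop. The cross pin clears the teeth above about 0.022. A spring and its weight draw it home with 5 to 8 N when let go.
- stopper: Tall black rubber stopper, 112 mm: plug 40 mm diameter x 30 mm, flange 58 mm from 30 to 38 mm up, round grip 32 mm diameter from 38 to 100 mm up, head 40 mm diameter above. Origin at the centre of the plug's underside, z up. Stands upright in either port, flange on the neck; friction holds it with 10 to 16 N (pull straight up; rocking helps), free after 30 mm. 0.11 to 0.22 kg.
- flat_cap: Low black rubber cap, 48 mm high, with the same plug and flange, in the other port. Origin at the centre of the plug's underside. Leave it in place.
- portL (a point): Centre of the mouth of the left (+y) chamber's steel neck (60 mm outside, 44 mm bore), 135 mm above the table, on the station at (-40, 170, 135) mm. A seated stopper's or cap's origin lies 30 mm below it.
- portR (a point): The same for the right (-y) chamber, on the station at (-40, -170, 135) mm.
- tray: Fixed shallow white enamel tray, 150 mm (x) x 140 mm (y), 22 mm high, walls and floor 4 mm thick. Origin at the centre of its underside on the table. It stands on the left or the right of the station; a plywood block of vials stands on the other side.
- amber_bottle: Bystander: amber bottle, 72 mm diameter, 170 mm high, origin at its underside's centre.
- clear_bottle: Bystander: clear bottle, 68 mm diameter, 160 mm high, origin at its underside's centre.
- white_jar: Bystander: white jar, 84 mm diameter, 110 mm high, origin at its underside's centre.
- mortar: Bystander: white bowl-shaped mortar, 90 mm diameter, 55 mm high, origin at its underside's centre.
- beaker: Bystander: clear beaker, 68 mm diameter, 80 mm high, origin at its underside's centre.
- ointment_pot: Bystander: small amber pot, 42 mm diameter, 45 mm high, on the station's rear deck (148 mm up), origin at its underside's centre.
- spatula: Bystander: spatula, 170 mm long, lying on the table in front of the station, origin at its underside's centre.
Things that resemble listed ones, but are neither listed nor needed, are in the scene too. Of the things that look like the tray, the smaller one is meant.

How it is judged:
By the outcome, as a careful person would: the job done as asked, in the order asked, and still so for the second after the job is handed in, with the robot touching nothing.
It also fails if it takes over 67 s, if anything falls off the work surface, if the arm or the gripper's body presses on something with over 40 N, if the wrist force passes 120 N, or if a joint passes its speed limit or range.

## Working session

There is one attempt and no reset: what is moved stays moved. The work goes in short steps, each a Python script; the robot and the scene stay as the last script left them, time stands still between calls to the robot, and variables do not carry over. Pictures are saved under pics/ and viewed, about 8 in all and at most 12, crops included, and the job is handed in when it is done.

```bash
ls; mkdir -p pics; cat > h.py <<'E'
import numpy as np, cv2
from scipy.spatial.transform import Rotation as Ro
from cell import robot, grip, kin, viewer
def cam(n):
    c=viewer.camera_info(n); return np.array(c["camera_matrix"]),np.array(c["R"]),np.array(c["t"])
def snap(n,f):
    c=cam(n); im=viewer.read_camera(n); cv2.imwrite(f,im[:,:,::-1]); return im,c
def w(c,p): return c[1].T@(np.array(p)-c[2])
def px(c,X):
    q=c[0]@(c[1]@np.array(X,float)+c[2]); return q[:2]/q[2]
def pin(names,n,c):
    for k in names:
        for d in viewer.pinpoint(k,n):
            X=w(c,d["at"]); print(n,k,round(d["confidence"],2),X.round(0),px(c,X).round(0))
E
python3 - <<'E'
from h import *
N=["station","lever_grip","lamp_bar","stopper","flat_cap","portL","portR","tray"]
B=["amber_bottle","clear_bottle","white_jar","mortar","beaker","ointment_pot","spatula"]
ims=[]
for n in ["scene","top"]:
    im,c=snap(n,f"pics/{n}0.png"); pin(N+(B if n=="top" else []),n,c)
print(robot.observe()["t"])
E
```

```text
pics
scene station 0.6 [660. -29.  -4.] [247. 291.]
scene lever_grip 0.65 [768.   3.   1.] [244. 326.]
scene lever_grip 0.58 [ 643. -203.  134.] [189. 240.]
scene lever_grip 0.52 [567. -40. 197.] [254. 220.]
scene lever_grip 0.38 [475. 414.   3.] [415. 281.]
scene lamp_bar 0.8 [577. -42. 319.] [251. 191.]
scene lamp_bar 0.6 [568. -40. 200.] [254. 219.]
scene stopper 0.82 [596. 132. 101.] [311. 267.]
scene flat_cap 0.71 [ 645. -204.  104.] [189. 247.]
scene portL 0.43 [ 639. -203.  135.] [189. 239.]
scene portR 0.73 [ 643. -202.  131.] [189. 240.]
scene tray 0.96 [481. 413.   0.] [414. 283.]
scene tray 0.73 [189. 322.  -1.] [400. 204.]
scene tray 0.57 [692. -12. 146.] [247. 270.]
top station 0.8 [666. -30.  -3.] [287. 158.]
top lever_grip 0.49 [571. -43. 194.] [294. 174.]
top stopper 0.62 [662. -28.  -5.] [286. 159.]
top stopper 0.55 [597. 129. 102.] [241. 172.]
top stopper 0.2 [411. -76.   1.] [301. 227.]
top flat_cap 0.59 [ 648. -205.  103.] [339. 156.]
top portL 0.6 [605. 125. 134.] [242. 168.]
top portL 0.32 [ 692. -346.   -3.] [372. 150.]
top portR 0.75 [ 652. -211.  133.] [342. 153.]
top portR 0.58 [ 643. -206.  104.] [340. 157.]
top tray 0.91 [485. 408.  -2.] [166. 209.]
top tray 0.79 [182. 317.  -5.] [191. 295.]
top clear_bottle 0.81 [772.  -0.  -5.] [278. 130.]
top white_jar 0.62 [ 692. -347.   -1.] [373. 150.]
top mortar 0.8 [653. 445.  -6.] [157. 164.]
top beaker 0.72 [ 651. -444.   -5.] [399. 160.]
top ointment_pot 0.61 [695. -20. 147.] [285. 139.]
top spatula 0.56 [408. -77.   4.] [302. 228.]
1.25
```

```bash
python3 - <<'E'
import cv2,numpy as np
a=cv2.imread("pics/scene0.png");b=cv2.imread("pics/top0.png")
cv2.imwrite("pics/s1.png",cv2.resize(a[130:420],None,fx=1.42,fy=1.42,interpolation=cv2.INTER_CUBIC))
cv2.imwrite("pics/t1.png",cv2.resize(b[90:350,110:460],None,fx=2.28,fy=2.28,interpolation=cv2.INTER_CUBIC))
E
```

```text
(no output)
```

View pics/s1.png

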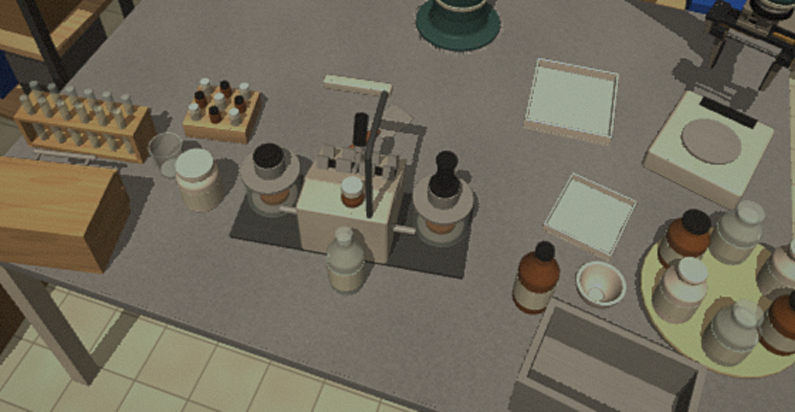

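View pics/t1.png

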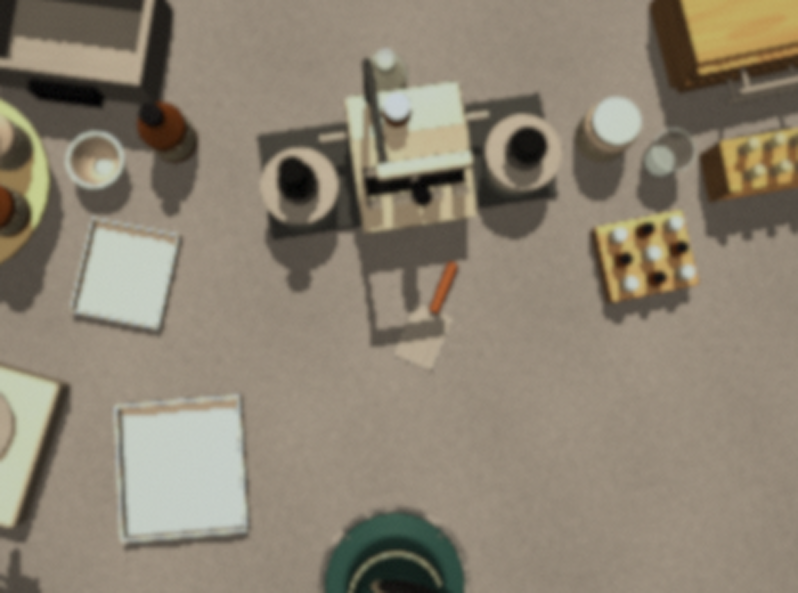

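The station is yawed about +8°. The tall stopper is in the left (+y) port: scene crop (445,180), top crop (297,178). The flat cap is on the right.

There are two tray look-alikes:
- Top crop (127,275), at about (483,410). It is smaller and stands beside the station.
- Top crop (182,468), at about (185,320). It is larger.

The first fits the description. I'll check its size and the IK for all poses next.

```bash
cat >> h.py <<'E'
YAW=np.arctan2(46,334); RS=Ro.from_euler('z',YAW).as_matrix(); O=np.array([663.5,-31.5,0])
def S(p): return O+RS@np.array(p,float)
def rot(a,sg=1,yaw=None):  # tool tilted a from vertical, forward; jaws along y
    R=RS if yaw is None else Ro.from_euler('z',yaw).as_matrix()
    x=np.array([np.sin(a),0,-np.cos(a)]); y=np.array([0,sg,0.])
    return R@np.c_[x,y,np.cross(x,y)]
def rv(M): return Ro.from_matrix(M).as_rotvec()
def tcp(g,M): return np.array(g)+19*M[:,0]
E
python3 - <<'E'
from h import *
L=S([-96,0,197]); print("lever",L,"ports",S([-40,170,135]),S([-40,-170,135]))
ax=RS@[-np.sin(np.radians(25)),0,np.cos(np.radians(25))]
for a in (25,35,45):
  for sg in (1,-1):
    M=rot(np.radians(a),sg); r=[]
    for d in (160,80,0):
      q=kin.ik(tcp(L-d*M[:,0],M),rv(M)); r.append(None if q is None else np.round(q,2).tolist())
    q=kin.ik(tcp(L+30*ax+RS@[0,45,0],M),rv(M)); print(a,sg,r,q is not None)
for yw in (0,45,90,135):
  for sg in (1,-1):
    M=rot(0,sg,np.radians(yw)); P=S([-40,170,185]); 
    print(yw,sg,[None if (q:=kin.ik(tcp(p,M),rv(M))) is None else np.round(q,2).tolist() for p in (P,P+[0,0,140],[483,410,84])])
c=cam("top");viewer.read_camera("top")
for d in viewer.silhouettes("tray","top"):
    m=d["mask"].astype(np.uint8); p=cv2.findNonZero(m)
    if p is None: continue
    bx=cv2.boxPoints(cv2.minAreaRect(p)); W=[]
    for u in list(bx)+[p.mean((0,1))]:
        r=c[1].T@np.linalg.solve(c[0],[*u,1]); C=-c[1].T@c[2]; W.append((C+r*(15-C[2])/r[2])[:2])
    print(d["confidence"],m.sum(),W[4],np.linalg.norm(W[1]-W[0]),np.linalg.norm(W[2]-W[1]))
E
```

```text
lever [568.39771555 -44.59791941 197.        ] ports [600.67981585 131.45282895 135.        ] [ 647.06828044 -205.3677618   135.        ]
25 1 [[-0.93, -0.27, 0.9, 2.15, 0.23, 0.74, 1.56], [-0.86, 0.01, 0.98, 2.19, -0.22, 0.54, 1.99], [-0.21, 0.21, 0.31, 2.17, -0.43, 0.38, 2.16]] True
25 -1 [[-0.58, -0.17, 0.62, 2.14, 0.03, 0.71, -1.4], [-0.5, 0.02, 0.6, 2.18, -0.22, 0.53, -1.17], [-0.51, 0.23, 0.66, 2.18, -0.63, 0.42, -0.79]] True
35 1 [[-0.54, -0.3, 0.59, 2.31, 0.1, 0.48, 1.71], [-1.03, -0.15, 1.11, 2.34, -0.05, 0.27, 1.88], [1.05, 0.41, -1.1, 2.22, 1.15, 0.25, 0.74]] True
35 -1 [[-0.37, -0.26, 0.45, 2.31, -0.05, 0.47, -1.29], [-0.76, -0.08, 0.87, 2.33, -0.32, 0.28, -1.02], [-0.1, 0.18, 0.21, 2.28, -1.12, 0.19, -0.28]] True
45 1 [None, None, [1.06, 0.41, -1.05, 2.33, 2.5, 0.22, -0.57]] True
45 -1 [None, None, [1.06, 0.41, -1.05, 2.33, 2.5, 0.22, 2.58]] True
0 1 [[-0.44, 0.46, 0.23, 1.75, -0.12, 0.95, 1.41], [-0.5, 0.33, 0.29, 1.6, -0.1, 1.22, 1.39], [-0.76, 0.62, -0.0, 1.75, 0.0, 0.78, 0.81]]
0 -1 [[-0.78, 0.53, 0.69, 1.77, -0.39, 0.98, -1.5], [-0.83, 0.39, 0.75, 1.63, -0.27, 1.24,
[... 372 characters left out ...]
.73, 0.06, 0.95, 2.82], [-0.28, 0.33, 0.01, 1.59, -0.0, 1.22, 2.88], [-0.52, 0.65, -0.32, 1.73, 0.27, 0.81, 2.17]]
90 -1 [[-0.67, 0.49, 0.54, 1.76, -0.3, 0.96, -0.01], [-0.69, 0.35, 0.56, 1.62, -0.2, 1.23, -0.1], [-0.95, 0.62, 0.27, 1.76, -0.22, 0.79, -0.57]]
135 1 [[-1.11, 0.88, 1.34, 1.79, -0.91, 1.26, -1.87], [-1.14, 0.65, 1.35, 1.64, -0.64, 1.38, -2.05], [-0.41, 0.68, -0.49, 1.72, 0.41, 0.84, 2.85]]
135 -1 [[-0.57, 0.47, 0.4, 1.76, -0.22, 0.95, 0.7], [-0.58, 0.34, 0.41, 1.61, -0.14, 1.22, 0.64], [-0.86, 0.62, 0.14, 1.75, -0.11, 0.78, 0.12]]
0.93 3425 [184.3491585  320.82082595] 198.821696804367 209.34748362446814
0.71 1773 [484.42141644 407.3615987 ] 153.76803541879096 148.35736907684284
```

```bash
python3 - <<'E'
from h import *
M=rot(np.radians(30),-1); L=S([-96,0,197])
p=robot.observe()["tcp_pos"]
D=rot(0,-1,0.4)
robot.movep([400,350,400],rv(D))
robot.movep(tcp(L-140*M[:,0],M),rv(M)); grip(0.6)
o=robot.observe(); print(o["t"],np.round(o["joints"],2),np.round(o["tcp_pos"]),o["contact_force"])
im,c=snap("wrist","pics/w0.png")
pin(["lever_grip","lamp_bar","stopper","portL","station"],"wrist",c)
for f in (L,L+30*RS@[-.42,0,.906],L-30*RS@[-.42,0,.906]): print(px(c,f))
E
```

```text
5.225 [-0.77 -0.24  0.79  2.24  0.15  0.56 -1.49] [508. -53. 302.] [-0.38461811 -0.50323357  0.62949111]
wrist lever_grip 0.57 [567. -46. 197.] [282. 200.]
wrist lever_grip 0.56 [ 689. -343.    3.] [497. 179.]
wrist lamp_bar 0.98 [580. -40. 324.] [276. 115.]
wrist stopper 0.86 [599. 132. 104.] [133. 173.]
wrist station 0.88 [660. -35.  -2.] [283. 172.]
[281.20910755 198.81584495]
[281.17711393 205.77874931]
[281.23544874 193.08310113]
```

View pics/w0.png

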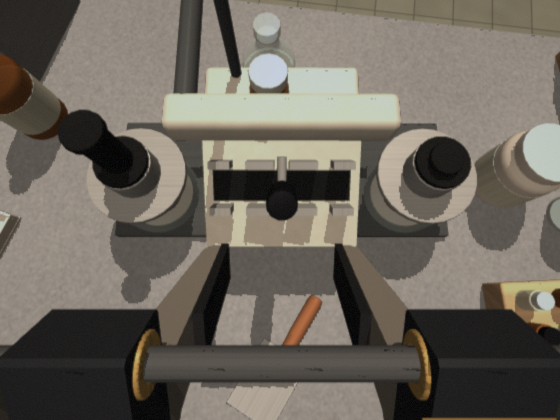

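The wrist view shows the lever's grip at (282,200), against a predicted (281,199–206). The slot lies level in the image, so the station pose is good. Grasping now.

```bash
python3 - <<'E'
from h import *
M=rot(np.radians(30),-1); L=S([-96,0,197])-[0.5,.5,0]
ax=RS@[-np.sin(np.radians(25)),0,np.cos(np.radians(25))]; sy=RS[:,1]
def rep(s):
    o=robot.observe(); print(s,round(o["t"],2),np.round(o["tcp_pos"],1),np.round(o["contact_force"],1),round(o["grip_width"],3)); return o
robot.servo_line(tcp(L,M),feed=120); rep("at")
grip(0.0,40); o=rep("grip")
P=np.array(o["tcp_pos"])
robot.servo_line(P+29*ax,feed=60); rep("up")
robot.servo_line(P+29*ax+45*sy,feed=60); rep("over")
snap("wrist","pics/w1.png")
E
```

```text
at 7.82 [577.4 -43.7 180.8] [0.1 0.6 0.7] 0.602
grip 8.37 [577.3 -43.7 180.6] [-0.6  1.1  1. ] 0.277
up 9.0 [565.1 -45.2 206.6] [ 3.6 -0.1 -5.8] 0.275
over 9.9 [ 5.589e+02 -1.000e-01  2.068e+02] [ 4.3  2.3 -6.8] 0.278
```

View pics/w1.png

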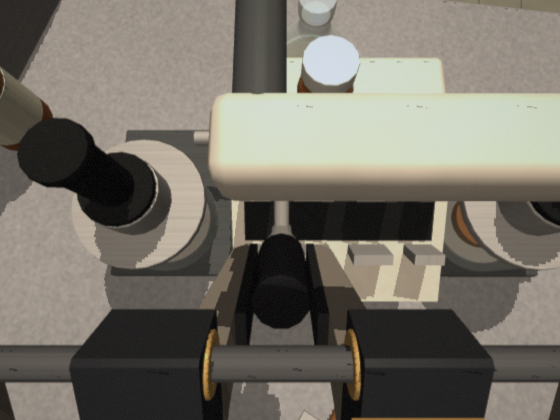

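The lever is held, lifted (about 7 N of spring pull) and over to the left. Next: lower it, release, retreat and check.

```bash
python3 - <<'E'
from h import *
M=rot(np.radians(30),-1); ax=RS@[-np.sin(np.radians(25)),0,np.cos(np.radians(25))]
def rep(s):
    o=robot.observe(); print(s,round(o["t"],2),np.round(o["tcp_pos"],1),np.round(o["contact_force"],1),round(o["grip_width"],3)); return o
P=np.array(robot.observe()["tcp_pos"])
robot.servo_line(P-27*ax,feed=60); rep("down")
grip(0.6); rep("rel")
Q=np.array(robot.observe()["tcp_pos"])
robot.servo_line(Q-140*M[:,0],feed=150); rep("back")
im,c=snap("wrist","pics/w2.png")
pin(["lever_grip","stopper"],"wrist",c)
for l in (0,10,22):
    L=S([-96,45,197])+l*ax; print(l,L.round(0),px(c,L).round(1),px(c,L+31*ax).round(1))
cv2.imwrite("pics/w2c.png",cv2.resize(im[60:340,100:460,::-1],None,fx=2,fy=2,interpolation=cv2.INTER_CUBIC))
E
```

```text
down 10.55 [570.3   1.  182.5] [ 2.6  1.7 -4.5] 0.277
rel 11.15 [570.2   1.4 182.4] [-0.   0.7  0.1] 0.598Traceback (most recent call last):
  File "<stdin>", line 9, in <module>
cell.IKError: the arm cannot follow that straight line within its joint ranges
```

```bash
python3 - <<'E'
from h import *
M=rot(np.radians(30),-1); ax=RS@[-np.sin(np.radians(25)),0,np.cos(np.radians(25))]
def rep(s):
    o=robot.observe(); print(s,round(o["t"],2),np.round(o["tcp_pos"],1),np.round(o["contact_force"],1),round(o["grip_width"],3),np.round(o["joints"],2)); return o
Q=np.array(robot.observe()["tcp_pos"])
for d in (130,115,100,85,70,55):
    try: robot.servo_line(Q-d*M[:,0],feed=150); break
    except robot.IKError: pass
rep(d)
im,c=snap("wrist","pics/w2.png")
pin(["lever_grip","stopper"],"wrist",c)
for l in (0,10,22):
    L=S([-96,45,197])+l*ax; print(l,L.round(0),px(c,L).round(1),px(c,L+31*ax).round(1))
cv2.imwrite("pics/w2c.png",cv2.resize(im[60:340,100:460,::-1],None,fx=2,fy=2,interpolation=cv2.INTER_CUBIC))
E
```

```text
55 12.66 [542.9  -2.3 229.9] [ 0.4  0.1 -0.3] 0.599 [-1.31 -0.03  1.33  2.3  -0.15  0.34 -1.28]
wrist lever_grip 0.72 [563.  -2. 197.] [285. 233.]
wrist stopper 0.93 [599. 131. 105.] [147. 191.]
0 [562.  -0. 197.] [281.7 233. ] [281.7 248.7]
10 [558.  -1. 206.] [281.7 237.6] [281.7 254.9]
22 [553.  -1. 217.] [281.7 243.7] [281.8 263.3]
```

View pics/w2c.png

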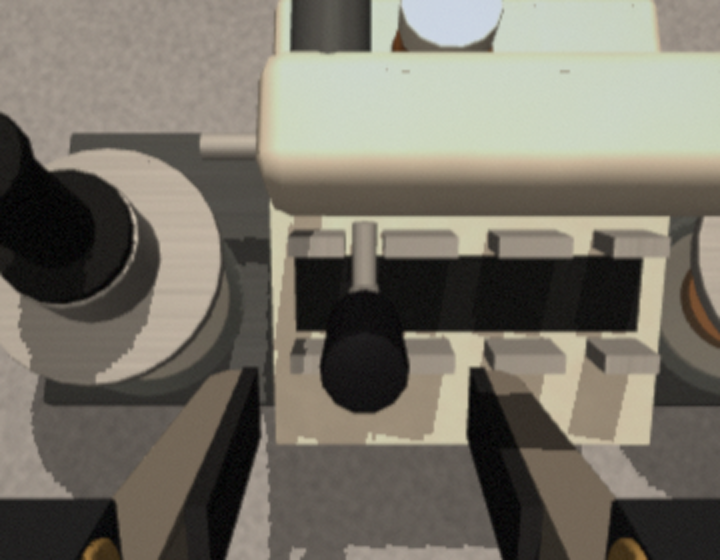

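The lever sits in the left notch between the teeth. Its pinpoint is (285,233), which matches lift 0 at (282,233), so it is fully home. Now retreating with small joint moves.

```bash
python3 - <<'E'
from h import *
M=rot(np.radians(30),-1)
o=robot.observe(); Q=np.array(o["tcp_pos"]); q0=np.array(o["joints"]); print(q0.round(2))
for d in (20,40,70,100):
  for a in (30,25,20,15,10):
    MM=rot(np.radians(a),-1)
    # keep the grasp-axis point fixed; back off along M
    q=kin.ik(Q-d*M[:,0],rv(MM)); print(d,a,None if q is None else np.round(q-q0,2))
E
```

```text
[-1.31 -0.03  1.33  2.3  -0.15  0.34 -1.28]
20 30 [ 0.12 -0.11 -0.19 -0.    0.34  0.05 -0.33]
20 25 [ 0.09 -0.04 -0.13 -0.07  0.18  0.17 -0.18]
20 20 [ 0.08  0.07 -0.06 -0.13 -0.01  0.29 -0.01]
20 15 [ 0.12  0.2  -0.03 -0.19 -0.17  0.42  0.14]
20 10 [ 0.19  0.3  -0.06 -0.26 -0.24  0.55  0.19]
40 30 [ 0.15 -0.2  -0.27 -0.01  0.53  0.13 -0.51]
40 25 [ 0.12 -0.14 -0.22 -0.07  0.37  0.23 -0.37]
40 20 [ 0.13 -0.04 -0.18 -0.13  0.2   0.32 -0.21]
40 15 [ 0.18  0.07 -0.17 -0.2   0.04  0.43 -0.07]
40 10 [ 0.22  0.17 -0.16 -0.26 -0.07  0.55  0.03]
70 30 [ 0.29 -0.26 -0.45 -0.02  0.55  0.21 -0.54]
70 25 [ 0.22 -0.22 -0.38 -0.08  0.47  0.32 -0.47]
70 20 [ 0.19 -0.16 -0.31 -0.14  0.36  0.41 -0.37]
70 15 [ 0.18 -0.07 -0.25 -0.21  0.23  0.5  -0.25]
70 10 [ 0.23  0.05 -0.24 -0.27  0.1   0.6  -0.13]
100 30 [ 0.6  -0.24 -0.73 -0.04  0.38  0.26 -0.4 ]
100 25 [ 0.37 -0.26 -0.54 -0.1   0.45  0.39 -0.47]
100 20 [ 0.26 -0.23 -0.43 -0.16  0.42  0.49 -0.44]
100 15 [ 0.23 -0.16 -0.36 -0.22  0.33  0.58 -0.35]
100 10 [ 0.21 -0.07 -0.29 -0.28  0.23  0.66 -0.26]
```

```bash
python3 - <<'E'
from h import *
def rep(s):
    o=robot.observe(); print(s,round(o["t"],2),np.round(o["tcp_pos"],1),np.round(o["contact_force"],1),round(o["grip_width"],3),np.round(o["joints"],2)); return o
M=rot(np.radians(30),-1); Q=np.array(robot.observe()["tcp_pos"])
for d,a in ((20,30),(40,30),(70,27),(105,22)):
    robot.movep(Q-d*M[:,0],rv(rot(np.radians(a),-1)))
rep("clear")
D=rot(0,-1,np.radians(90))
robot.movep([440,140,380],rv(rot(0,-1,np.radians(45)))); rep("mid")
grip(0.85)
robot.movep([599.3,131.3,290],rv(D)); rep("above")
im,c=snap("wrist","pics/w3.png"); pin(["stopper","tray"],"wrist",c)
top=[599.3,131.3,217]; print(px(c,top))
im2,c2=snap("top","pics/t3.png"); pin(["stopper","lever_grip"],"top",c2)
E
```

```text
clear 14.07 [491.4  -9.5 320.1] [-0.3 -0.5 -0.1] 0.599 [-0.98 -0.27  0.83  2.16  0.28  0.8  -1.73]
mid 14.78 [439.6 139.5 378.3] [-0.5 -0.4 -0.3] 0.601 [-1.33 -0.07  0.93  1.86  0.06  1.32 -1.2 ]
above 16.48 [599.2 131.5 290.2] [0.2 0.4 0.4] 0.849 [-0.98  0.46  0.98  1.66 -0.4   1.24  0.09]
wrist stopper 0.71 [598. 132. 103.] [281. 182.]
[282.27640372 216.7136439 ]
top stopper 0.62 [595. 128. 102.] [242. 172.]
top stopper 0.3 [693. 333.  -3.] [187. 152.]
top lever_grip 0.48 [564.   1. 194.] [280. 176.]
```

View pics/w3.png

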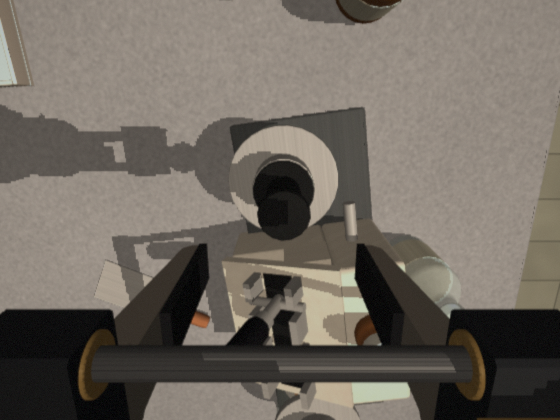

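The stopper's head shows at (284,215), against a predicted (282,217), so the jaws are aligned. Descend, grip and pull.

```bash
python3 - <<'E'
from h import *
def rep(s):
    o=robot.observe(); print(s,round(o["t"],2),np.round(o["tcp_pos"],1),np.round(o["contact_force"],1),round(o["grip_width"],3)); return o
robot.servo_line([599,131.8,166],feed=100); rep("at")
grip(0.0,45); o=rep("grip"); P=np.array(o["tcp_pos"])
robot.servo_line(P+[0,0,12],feed=30); rep("up12")
robot.servo_line(P+[0,0,40],feed=50); rep("up40")
robot.servo_line(P+[0,0,130],feed=120); robot.hold(.2); rep("up130")
im,c=snap("wrist","pics/w4.png"); pin(["stopper","tray"],"wrist",c)
E
```

```text
at 18.18 [599.5 131.8 166.7] [0.1 0.2 0.5] 0.856
grip 18.86 [600.1 131.8 166.4] [ 4.9  0.1 -0.1] 0.42
up12 19.43 [598.7 131.8 177.5] [ -0.2   0.7 -13.8] 0.42
up40 20.13 [600.4 131.9 207.1] [ 0.   0.1 -2.6] 0.424
up130 21.23 [599.8 131.8 295.7] [-0.9 -0.1 -1.2] 0.422
wrist stopper 0.87 [599. 128. 235.] [282. 227.]
```

The stopper is out (13.8 N peak, then a 1–3 N hanging load). But the width of 38.7 mm suggests the pads hold the 40 mm head rather than the 32 mm grip, so I'll check its posture.

```bash
python3 - <<'E'
from h import *
im,c=snap("scene","pics/s4.png"); pin(["stopper"],"scene",c)
u=px(c,[600,132,280]).astype(int); print(u)
a=im[max(u[1]-70,0):u[1]+100,u[0]-70:u[0]+70,::-1]
b=cv2.imread("pics/w4.png")
a=cv2.resize(a,None,fx=2.47,fy=2.47,interpolation=cv2.INTER_CUBIC)[:420]
cv2.imwrite("pics/c4.png",np.hstack([a,b[:420,100:500]]))
E
```

```text
scene stopper 0.81 [600. 131. 231.] [313. 238.]
scene stopper 0.5 [769.   4.   2.] [244. 326.]
[314 225]
```

View pics/c4.png

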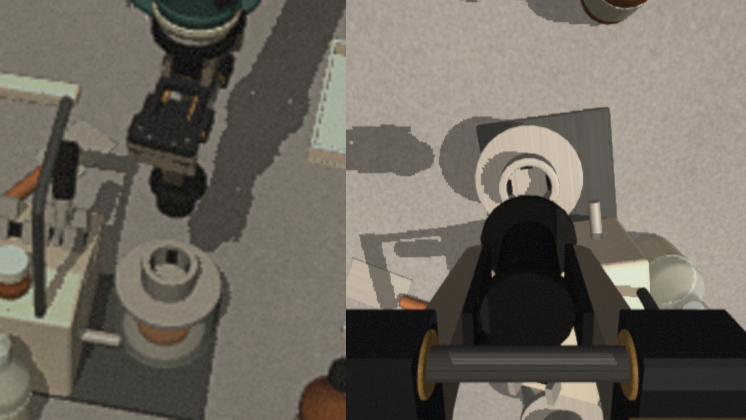

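The stopper hangs upright and clear of the neck, and its origin is about 61 mm below the TCP as planned. Carry it to the tray.

```bash
python3 - <<'E'
from h import *
def rep(s):
    o=robot.observe(); print(s,round(o["t"],2),np.round(o["tcp_pos"],1),np.round(o["contact_force"],1),round(o["grip_width"],3),np.round(o["joints"],2)); return o
D=rot(0,-1,np.radians(90))
try: robot.servo_line([483.5,409,290],feed=150)
except robot.IKError: print("movep"); robot.movep([483.5,409,290],rv(D))
robot.hold(.2); rep("over")
im,c=snap("wrist","pics/w5.png"); pin(["stopper","tray"],"wrist",c)
im,c=snap("scene","pics/s5.png"); pin(["stopper","tray"],"scene",c)
robot.servo_line([483.5,409,110],feed=120); rep("low")
robot.servo_line([483.5,409,72],feed=50); robot.hold(.1); f0=rep("72")["contact_force"][2]
z=72
while z>60:
    z-=1.5; robot.servo_line([483.5,409,z],feed=30); f=robot.observe()["contact_force"][2]
    if f-f0>4: break
rep("contact")
E
```

```text
over 23.84 [483.7 408.6 290.1] [-0.4 -0.7 -1.5] 0.422 [-1.42  0.49  0.95  1.61 -0.42  1.26 -0.39]
wrist stopper 0.66 [484. 410. 230.] [282. 221.]
wrist tray 0.77 [182. 319.  -1.] [ 66. 228.]
wrist tray 0.7 [481. 403.   4.] [280. 169.]
scene stopper 0.55 [484. 412. 226.] [432. 234.]
scene tray 0.75 [481. 414.   3.] [415. 283.]
scene tray 0.74 [188. 323.  -1.] [401. 204.]
low 25.79 [483.9 409.3 110.7] [ 0.3  0.  -1.2] 0.421 [-1.32  0.68  0.81  1.77 -0.59  0.96 -0.27]
72 26.8 [483.8 409.2  72.4] [ 0.4 -0.6 -0.4] 0.423 [-1.29  0.73  0.77  1.78 -0.63  0.9  -0.24]
contact 28.05 [483.9 409.3  65.2] [-0.7 -0.4  5.3] 0.422 [-1.29  0.74  0.76  1.78 -0.64  0.89 -0.23]
```

Contact came at TCP z 65 (66 expected), so the plug is on the tray floor. Release and retreat.

```bash
python3 - <<'E'
from h import *
def rep(s):
    o=robot.observe(); print(s,round(o["t"],2),np.round(o["tcp_pos"],1),np.round(o["contact_force"],1),round(o["grip_width"],3)); return o
robot.servo_line([483.5,409,66],feed=20)
grip(0.85); rep("rel")
robot.servo_line([483.5,409,260],feed=120); robot.hold(.3); rep("up")
im,c=snap("wrist","pics/w6.png"); pin(["stopper","tray"],"wrist",c)
a=cv2.imread("pics/w6.png")
robot.movep([330,330,420],rv(rot(0,-1,np.radians(60)))); rep("away")
im,c=snap("scene","pics/s6.png"); pin(["stopper","lever_grip","flat_cap"],"scene",c)
ax=RS@[-.4226,0,.9063]
for l in (0,20): print(px(c,S([-96,45,197])+l*ax))
imt,ct=snap("top","pics/t6.png"); pin(["stopper","lever_grip","flat_cap","amber_bottle","clear_bottle","white_jar","mortar","beaker","ointment_pot","spatula"],"top",ct)
b=cv2.resize(im[150:360,150:470,::-1],None,fx=2,fy=2,interpolation=cv2.INTER_CUBIC)
cv2.imwrite("pics/c6.png",np.hstack([cv2.resize(b,(400,420*400//640))[:262],cv2.resize(a,(349,262))]))
cv2.imwrite("pics/b6.png",b)
E
```

```text
rel 29.02 [483.5 409.   66. ] [-0.3 -1.1 -0.4] 0.852
up 31.09 [483.5 408.9 259.8] [-0.6 -0.2  0.2] 0.85
wrist stopper 0.6 [481. 407.   5.] [280. 171.]
wrist tray 0.6 [185. 320.  -0.] [ 54. 236.]
away 32.33 [329.8 330.3 420.1] [-0.3 -0.1  0.4] 0.85
scene stopper 0.74 [481. 414.  -0.] [415. 283.]
scene stopper 0.25 [769.   5.   2.] [245. 326.]
scene lever_grip 0.59 [562.   7. 197.] [271. 223.]
scene flat_cap 0.58 [ 645. -204.  106.] [189. 247.]
[268.83333557 222.32801183]
[269.48801432 215.46862661]
top stopper 0.71 [691. 334.  -3.] [187. 153.]
top stopper 0.59 [563.   1. 193.] [280. 176.]
top stopper 0.54 [482. 408.   1.] [166. 210.]
top lever_grip 0.51 [563.   1. 196.] [280. 176.]
top flat_cap 0.51 [ 646. -207.  102.] [340. 156.]
top flat_cap 0.3 [481. 405.   0.] [167. 211.]
top amber_bottle 0.6 [696. 334.  -6.] [187. 152.]
top clear_bottle 0.6 [773.  -0.  -6.] [278. 130.]
top white_jar 0.64 [ 692. -348.   -3.] [373. 150.]
top mortar 0.9 [652. 447.  -7.] [156. 164.]
top beaker 0.78 [ 653. -440.   -4.] [398. 160.]
top ointment_pot 0.46 [694. -14. 146.] [283. 140.]
top spatula 0.55 [409. -74.  -2.] [301. 228.]
```

View pics/b6.png

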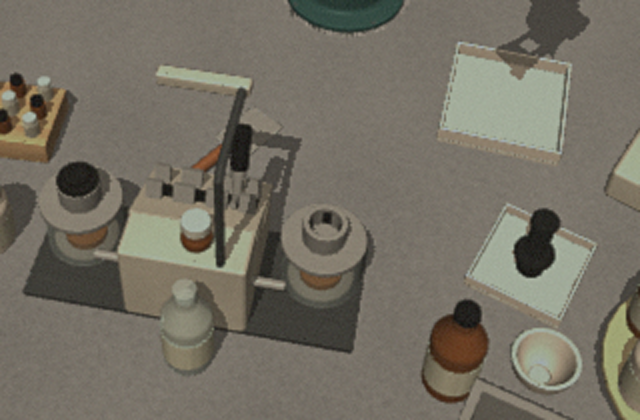

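View pics/w6.png

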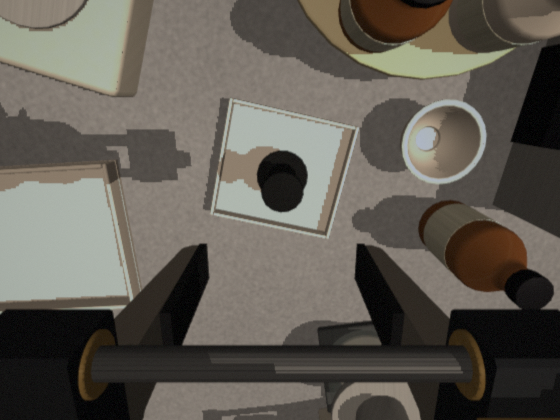

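The stopper stands upright inside the small tray: scene crop (538,240), wrist view (283,180). The left port is open, the lever is home in the left notch, and the bystanders' positions match the first picture.

```bash
python3 -c "
from h import *
robot.job_done(); print(robot.observe()['t'])"
```

```text
the job is handed in; nothing more can be done
the job is handed in; nothing more can be done
```

The job is done and handed in at about 32 s of the 67 s allowed. I lifted the lever out of the hold notch, moved it 45 mm to the left (+y) notch and let it drop home. I then pulled the tall stopper from the left port and stood it upright in the smaller tray at about (483, 409).

**Lever:** the last pictures show it in the left notch. Its grip was found at (562–563, 1–7, 196–197), against an expected (562, 0, 197) for fully home.

**Stopper:** it stands upright near the middle of the tray, and the robot was clear of everything. The grip width read 38.7 mm rather than the grip's 32 mm, so the pads probably held the stopper's head; it still came out straight (13.8 N measured during the pull).

**Everything else:** the flat cap is still in place. Every bystander was found within about 6 mm of its first position, which is close to the networks' error, except the amber bottle. It was not found in the first pictures, so I have no earlier position for it. The largest difference was the ointment pot at 6 mm, which I put down to noise because nothing went near it.

**Hiccups and misreadings:**
- My first straight retreat from the lever was refused as out of joint range, and nothing moved. I backed out in shorter steps instead.
- The networks sometimes took other things for the stopper, such as the amber bottle and the lever. I discounted those readings because their positions did not fit.

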